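Bring the timer round to the front of the turntable

ROBOT

A 6-joint arm with a two-finger parallel gripper is mounted at the origin on a cart in front of the work surface, level with it; the furniture and walls round the work are solid. World frame = base frame: x ahead of the robot, y to its left, z up, the work surface at z = 0. Lengths are in m, angles in degrees, forces in N, time in s.
With the tool pointing down it reaches from about 0.2 to 0.875 m from the base axis. Payload 3.4 kg.
Tool frame: the origin (TCP) lies at the very end of the fingers, on their centre line; the grasp point (between the pads) lies 19 mm behind it; z points along the fingers, y is the line along which they close (so a half turn about z gives the same grasp; the last joint's range is limited). The gripper opens to 94 mm and grips with 3 to 60 N. Pads are 16 mm wide; open, the fingers measure 119 mm over their backs; the gripper's body (75 mm by 177 mm) begins 78 mm behind the grasp point.
Start: joints at [-76.089, 15.808, 86.224, -0, 77.962, -6.933], TCP at [0.205, -0.537, 0.205] pointing down, gripper open.
Joint ranges: [-165.64, 165.64], [-43.16, 119.46], [12.63, 154.43], [-67.54, 247.53], [6.08, 155.33], [-154.97, 154.97]. Speed limits (degrees/s): [147.25, 147.25, 180, 180, 180, 180].

INTERFACE

Orientations are given as a 3x3 rotation matrix whose columns are the frame's x, y, z axes.
In Python, from rig import env gives the robot as it stands. The module is installed in compiled form; this text tells all that it offers. Calls block until the motion is done:
- env.move_pose(position, orientation): joint-space move of the TCP to a pose.
- env.move_straight(position, rotation=None, speed=0.15, force_limit=None): straight line of the TCP; rotation=None keeps the orientation; speed is the mean speed in m/s. With force_limit (N) it stops when the force on the tool has changed by that much, and returns True; else False.
- env.move_j(angles): joint-space move.
- env.command_gripper(opening): opening from 0.0 (shut) to 1.0 (fully open); the grip force is fixed at half the most; returns when the fingers have stopped.
- env.hold(seconds).
- env.ik(position, orientation): joint angles nearest the present ones, or None.
- env.sense(): the state.
- env.read_camera(name): name is "side" or "top"; returns a dict with "image" (480x640x3 uint8, red, green, blue), "intrinsics" (3x3 intrinsics, pixels), "rvec" (rotation vector, rad) and "tvec" (3), from world to camera coordinates, as OpenCV has them. Camera axes: x right, y down, z forward; pixel columns grow to the right and rows downward; lengths in m; the calibration is good to about 2 mm. A picture is of the moment at which its call begins. There is no depth.
A pose or a line that the arm cannot do raises env.Unreachable and nothing moves.
- env.hand_in(): hands the job in; it is judged then, once.
The state is a dict: "clock": time; "qpos": joint angles; "joint_velocities": joint speeds; "joint_efforts": joint torques, N m; "tcp_pos": TCP position; "orientation": TCP orientation; "wrist_force": force on the tool from outside, world axes, zero at the start; "ft_torque": the same for the moment, N m; "opening": opening from 0.0 (shut) to 1.0 (fully open); "finger_force": force on a finger pad.
Only numpy, scipy, OpenCV 4.12 (cv2) and the standard library are available. Lean on these libraries where they do the work, as an engineer would, in place of code of your own. Each camera call takes 0.05 s, during which the arm holds its last target. There are 200 camera calls.

TASK

Push the wooden turntable round by the pegs on its rim, with the fingertips, until the kitchen timer stands at the front, centred on the line of the tongue of the base board, and leave it at rest there. Turn it gently, so that everything stays standing on it, and do not touch the things on the turntable or disturb the mug, glass, peeler and teaspoon round it.

Things in the scene. Friction and masses are not known exactly. Their poses are not given: they have to be found in the camera images.
- board: Fixed wooden base board under the turntable: a 210 mm disc, 10 mm thick, with one round-ended tongue, 50 mm wide, reaching 195 mm from the axis, with a thin steel strip along its middle. The tongue marks the front. Origin on the turntable's axis at worktop height, z up; the tongue points along the board's -x, toward the robot and its right, 10 to 45 degrees off the world's -x.
- turntable (a joint): Angle of the turntable about the upright axis through the board's origin, rad, counter-clockwise from above positive; turns either way (-12 to 12). Its zero has no fixed relation to the tongue. A wooden disc, 240 mm across, 24 to 42 mm above the worktop. Needs about 1 N at the pegs to turn, stops where it is left, does not coast; the things on it ride along by friction.
- peg (a point): Point on one of six like wooden pegs sticking out level from the rim every 60 degrees: round bars, 14 mm thick, middle 33 mm above the worktop, from 120 to 165 mm from the axis. The point is on the bar's centre line, 147 mm from the axis. A finger let down between two pegs, outside the rim, pushes one round; the tongue (top at 10 mm) lies below there, and a fixed black kettle stand (20 mm high) begins just beyond the pegs.
- timer_center (a point): Centre (half-way up) of the kitchen timer: squat, round, clockwork, 64 mm across, 55 mm tall, a wide drum foot with a narrower ribbed knob on top. It stands loose on the turntable (foot 42 mm above the worktop), about 70 mm from the axis, and starts at least 25 degrees round from the tongue, on either side or at the back.
- tin: Flat round fish tin, 86 mm across, 40 mm tall, loose on the turntable about 70 mm from the axis. Origin: centre of its underside.
- tealight_a: Tea light, 38 mm across, 15 mm tall, loose on the turntable about 70 mm from the axis. Origin: centre of its underside.
- tealight_b: The other tea light, of the same size, loose on the turntable about 70 mm from the axis. Origin: centre of its underside.
- mug: Bystander: spotted mug, 82 mm across, 114 mm with its handle, 91 mm tall, loose on the worktop to the left of the turntable. Origin: centre of its underside.
- tumbler: Bystander: drinking glass, 76 mm across, 86 mm tall, loose, behind the turntable on the left. Origin: centre of its underside.
- peeler: Bystander: vegetable peeler, 170 x 25 x 18 mm, lying loose to the left of the turntable. Origin: centre of its underside; long axis x.
- teaspoon: Bystander: teaspoon, 139 x 30 x 10 mm, lying loose on the left, nearer to the robot than the mug. Origin: centre of its underside; long axis x.
Not all that is in view belongs to the job. Leave any black or yellow look-alike of the tealight_a alone.

How it is judged (in metres and radians):
At the end, for the whole second after the job is handed in: The timer's middle is within 12 mm of the tongue's middle line, on the tongue's side, 45 mm or more from the axis; turntable at rest (under 0.03 rad/s); all four things upright (0.1 rad) on it, within 100 mm of the axis; mug, glass, peeler, teaspoon within 30 mm of their start (y of timer_center in the frame of board between -0.012 and 0.012 m and x of timer_center in the frame of board below -0.045 m and velocity of joint turntable between -0.03 and 0.03 rad/s and horizontal distance between each of timer_center, tin, tealight_a, tealight_b and board below 0.1 m and height (world z) of each of timer_center, tin, tealight_a, tealight_b above 0.035 m and angle between each of timer_center, tin, tealight_a, tealight_b's own z axis and vertical below 0.1 rad and distance of each of mug, tumbler, peeler, teaspoon from where it was at the start of the episode below 0.03 m); the robot touches nothing.
It fails at once if the robot touches a thing that stands on the turntable (contact force between any of the fingers, the arm and timer above 0.5 N or contact force between any of the fingers, the arm and tin above 0.5 N or contact force between any of the fingers, the arm and tealight_a above 0.5 N or contact force between any of the fingers, the arm and tealight_b above 0.5 N).
It fails at once if a thing on the turntable is lifted, falls off or tips over (height (world z) of timer_center above 0.1 m or height (world z) of any of timer_center, tin, tealight_a, tealight_b below 0.03 m or angle between any of timer_center, tin, tealight_a, tealight_b's own z axis and vertical above 0.3 rad or height (world z) of any of tin, tealight_a, tealight_b above 0.07 m).
It fails at once if the turntable is spun violently (over 3 rad/s) (velocity of joint turntable above 3 rad/s or velocity of joint turntable below -3 rad/s).
It fails at once if the mug, glass, peeler or teaspoon beside the turntable is disturbed (over 30 mm) (distance of any of mug, tumbler, peeler, teaspoon from where it was at the start of the episode above 0.03 m).
It also fails if it takes over 61 s, if anything falls off the work surface, if the arm or the gripper's body presses on something with over 40 N, if the wrist force passes 120 N, or if a joint passes its speed limit or range.

## Working session

There is one attempt and no reset: what is moved stays moved. The work goes in short steps, each a Python script; the robot and the scene stay as the last script left them, time stands still between calls to the robot, and variables do not carry over. Pictures are saved under pics/ and viewed, at most 10 in all, crops included, and the job is handed in when it is done.

```bash
mkdir -p pics; cat > h.py <<'E'
import numpy as np, cv2
from rig import env
def shot(n,f):
    c=env.read_camera(n); cv2.imwrite('pics/'+f,c['image'][:,:,::-1]); 
    np.savez('pics/'+n+'.npz',K=c['intrinsics'],r=c['rvec'],t=c['tvec']); return c
def cam(n):
    d=np.load('pics/'+n+'.npz'); return d['K'],cv2.Rodrigues(d['r'])[0],d['t'].reshape(3)
def back(n,uv,z):
    K,R,t=cam(n); C=-R.T@t; d=R.T@np.linalg.solve(K,[uv[0],uv[1],1.]); return C+d*(z-C[2])/d[2]
def proj(n,p):
    K,R,t=cam(n); q=K@(R@np.asarray(p,float)+t); return q[:2]/q[2]
E
python3 - <<'E'
from h import *
for n in('top','side'):
    shot(n,n+'0.png'); K,R,t=cam(n); print(n,K[0,0],-R.T@t,R[2])
print(env.sense()['clock'])
E
```

```text
top 494.7724971559142 [0.46230471 0.13918952 0.94433929] [ 0.10347354 -0.01758875 -0.99447668]
side 453.72134456249603 [0.10380062 0.78709975 0.41635643] [ 0.51619237 -0.76313167 -0.38881292]
0.1
```

View pics/top0.png

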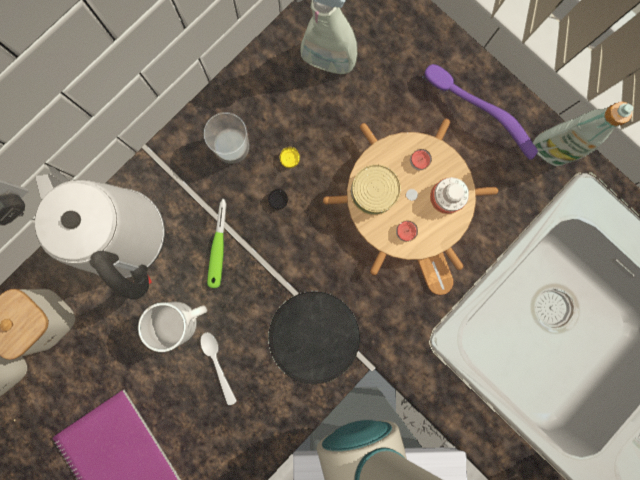

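View pics/side0.png

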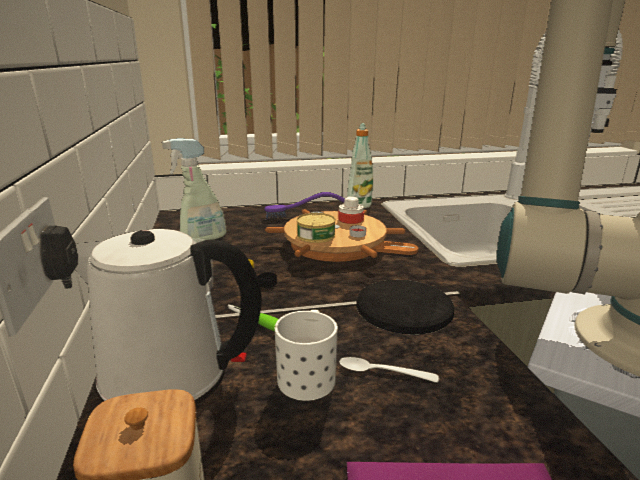

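The top picture shows the turntable with its hub at about (411,195). The timer is at (450,195), the tin at (376,189), the two red tea lights at (420,160) and (407,231), and the tongue end at (438,285). The yellow (289,157) and black (278,199) discs on the worktop are look-alikes. I'll enlarge this area.

```bash
python3 - <<'E'
import cv2
i=cv2.imread('pics/top0.png')[110:300,310:510]; cv2.imwrite('pics/c0.png',cv2.resize(i,None,fx=3.15,fy=3.15,interpolation=cv2.INTER_CUBIC)[:598])
E
```

```text
(no output)
```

View pics/c0.png

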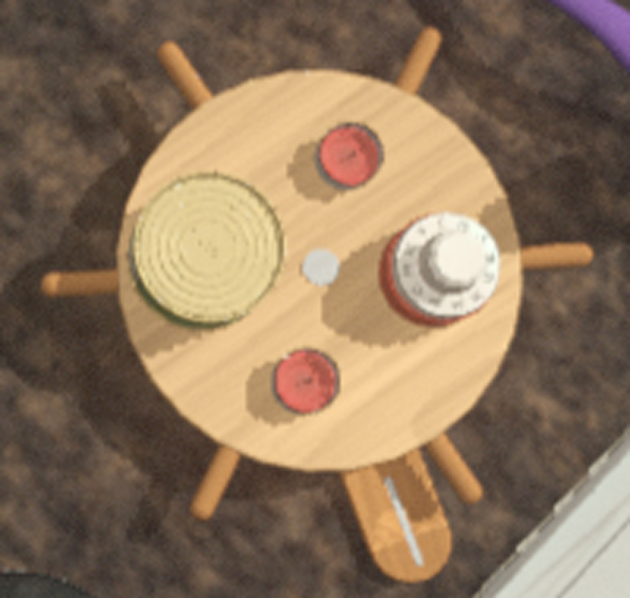

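```bash
cat >> h.py <<'E'
def cr(u,v): return (310+u/3.15,110+v/3.15)
E
python3 - <<'E'
from h import *
c=back('top',cr(320,269.5),.042); print('centre',c, back('top',cr(321,267),.044))
for p in [(118,269.5),(522,269.5),(320,69),(320,470)]: print('r',np.linalg.norm((back('top',cr(*p),.042)-c)[:2]))
def pol(n,p,z):
    d=back('top',cr(*p),z)-c; print(n,(d+c)[:2].round(4),'r',np.hypot(*d[:2]).round(4),'ang',np.degrees(np.arctan2(d[1],d[0])).round(1))
pol('strip a',(388,480),.011);pol('strip b',(419,564),.011);pol('tongue end',(410,582),.01)
pol('knob',(456,260),.097);pol('dial?',(446,263),.075)
for p in [(168,47),(433,33),(588,254),(475,495),(201,514),(47,284)]: pol('tip',p,.033)
pol('tin',(208,249),.082);pol('tA',(350,155),.057);pol('tB',(306,381),.057)
print('stand edge/mid',back('top',(314,337),.02),back('top',(314,292),.02))
print('sink',back('top',(585,175),0),back('top',(432,338),0), back('top',cr(630,430),0), back('top',cr(480,598),0))
print('bottle',back('top',(545,158),0))
E
```

```text
centre [ 0.62295188 -0.06722677  0.042     ] [ 0.62407416 -0.06741907  0.044     ]
r 0.11909048474786982
r 0.11958433554969816
r 0.12131834477196152
r 0.11806831466939245
strip a [ 0.4997 -0.1101] r 0.1305 ang -160.8
strip b [ 0.4492 -0.1265] r 0.1836 ang -161.2
tongue end [ 0.4386 -0.1208] r 0.192 ang -163.8
knob [ 0.6173 -0.1305] r 0.0635 ang -95.1
dial? [ 0.6197 -0.1317] r 0.0645 ang -92.9
tip [0.7619 0.0171] r 0.1625 ang 31.3
tip [ 0.7684 -0.1438] r 0.1643 ang -27.8
tip [ 0.6313 -0.2302] r 0.1631 ang -87.1
tip [ 0.4891 -0.1551] r 0.1601 ang -146.7
tip [0.481  0.0063] r 0.1599 ang 152.6
tip [0.6185 0.0933] r 0.1606 ang 91.6
tin [0.6285 0.0047] r 0.0721 ang 85.6
tA [ 0.6877 -0.0841] r 0.0669 ang -14.6
tB [ 0.5555 -0.0531] r 0.0689 ang 168.2
stand edge/mid [0.36636897 0.11842922 0.02      ] [0.44851719 0.11678801 0.02      ]
sink [ 0.66572254 -0.41958164  0.        ] [ 0.35783929 -0.10441224  0.        ] [ 0.52793921 -0.26298189  0.        ] [ 0.42797058 -0.16560515  0.        ]
bottle [ 0.70092289 -0.34290019  0.        ]
```

The timer is at about -94° and the tongue at -161.5°, so it needs about -67° (clockwise). I'll push the peg at 152° (front left) using the closed fingers, held tangentially at r = 0.15.

```bash
cat >> h.py <<'E'
C=np.array([.6235,-.0672])
def pose(a,z,s=1,r=.150):
    a=np.radians(a); y=s*np.array([-np.sin(a),np.cos(a),0]); zz=np.array([0,0,-1.])
    return [*(C+r*np.array([np.cos(a),np.sin(a)])),z],np.column_stack([np.cross(y,zz),y,zz])
def arc(a0,a1,s,z=.021,v=.04,fl=15):
    n=max(1,int(np.ceil(abs(a1-a0)/6)))
    for a in np.linspace(a0,a1,n+1)[1:]:
        p,R=pose(a,z,s)
        if env.move_straight(p,R,speed=v,force_limit=fl): print('stopped',a,env.sense()['wrist_force']); return a
    w=env.sense(); print('at',a,'F',np.round(w['wrist_force'],1),'t',w['clock']); return a
E
python3 - <<'E'
from h import *
for s in(1,-1):
    for a in(172,130,88):
        q=env.ik(*pose(a,.021,s)); print(s,a,None if q is None else np.round(q,0))
E
```

```text
1 172 [-14.  18. 113.  -0.  49.  84.]
1 130 [ -2.  22. 107.  -0.  51. 138.]
1 88 None
-1 172 [-14.  18. 113.  -0.  49. -96.]
-1 130 [ -2.  22. 107.  -0.  51. -42.]
-1 88 [ 1. 29. 93. -0. 58.  3.]
```

```bash
python3 - <<'E'
from h import *
env.command_gripper(0)
env.move_pose(*pose(174,.20,-1))
print(env.move_straight(pose(174,.021,-1)[0],speed=.1,force_limit=8), env.sense()['tcp_pos'], env.sense()['wrist_force'])
arc(174,110,-1)
shot('top','top1.png'); i=cv2.imread('pics/top1.png')[110:300,310:510]; cv2.imwrite('pics/c1.png',cv2.resize(i,None,fx=3.15,fy=3.15,interpolation=cv2.INTER_CUBIC)[:598])
E
```

```text
False [ 0.47477318 -0.05161539  0.02145173] [-0.65603985  0.38795182  0.57013439]
at 110.0 F [-0.2 -0.4  1.2] t 11.325
```

View pics/c1.png

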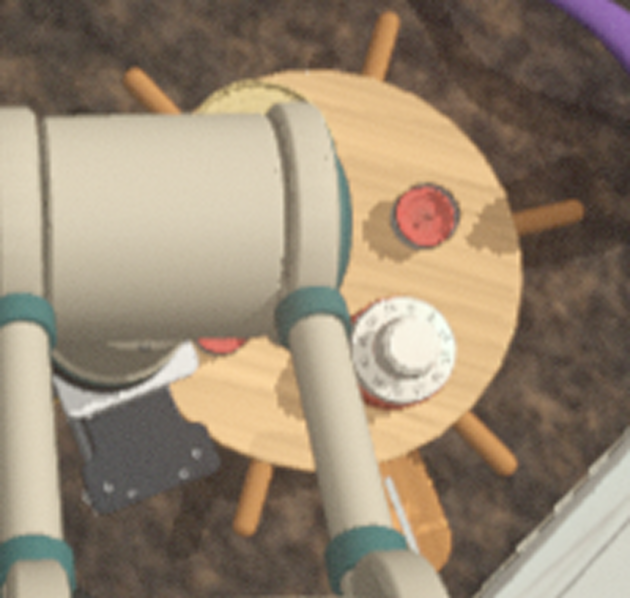

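The things are all standing and have ridden round with the turntable. The timer knob is at crop (412,345), with pegs at (575,210) and (510,465).

```bash
python3 - <<'E'
from h import *
def pol(n,p,z):
    d=back('top',cr(*p),z)[:2]-C; print(n,'r',np.hypot(*d).round(4),'ang',np.degrees(np.arctan2(d[1],d[0])).round(1))
pol('knob',(412,345),.097);pol('dial',(405,349),.075)
for p in [(578,210),(510,467),(245,527),(390,17),(133,75)]: pol('tip',p,.033)
E
```

```text
knob r 0.0646 ang -145.5
dial r 0.0654 ang -143.6
tip r 0.1622 ang -77.7
tip r 0.1612 ang -137.3
tip r 0.158 ang 162.3
tip r 0.1633 ang -18.2
tip r 0.1611 ang 41.1
```

```bash
python3 - <<'E'
from h import *
arc(110,93,-1,v=.03)
arc(93,100,-1,v=.05)
env.move_straight(pose(100,.20,-1)[0],speed=.12)
env.move_j([-76.089,15.808,86.224,0,77.962,-6.933])
print(env.sense()['clock'])
shot('top','top2.png'); i=cv2.imread('pics/top2.png')[110:300,310:510]; cv2.imwrite('pics/c2.png',cv2.resize(i,None,fx=3.15,fy=3.15,interpolation=cv2.INTER_CUBIC)[:598])
E
```

```text
at 93.0 F [ 0.7  0.  -0.1] t 13.3
at 100.0 F [-0.1  1.1  1.1] t 13.9667
18.2
```

View pics/c2.png

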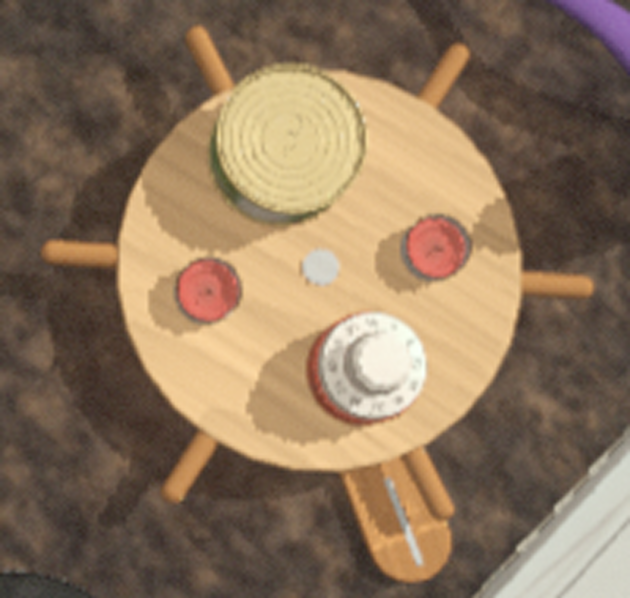

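All things are upright. The timer knob is at crop (384,360), the dial at (374,365), and the steel strip runs from (388,480) to (419,564).

```bash
python3 - <<'E'
from h import *
a=back('top',cr(388,480),.011)[:2]; b=back('top',cr(419,564),.011)[:2]
C1=back('top',cr(321,267.5),.043)[:2]
for c in (C,C1):
    for u in (a+b)/2-c,b-a:
        u=u/np.hypot(*u)
        for p,z in [((384,360),.097),((374,365),.075)]:
            d=back('top',cr(*p),z)[:2]-c; print(c.round(4),'along',(d@u).round(4),'off',(u[0]*d[1]-u[1]*d[0]).round(4))
# predicted picture of a foot ring if centred
u=-np.array([np.cos(np.radians(18.5)),np.sin(np.radians(18.5))]); m=C+u*.067
for z in(.042,.075,.097): q=proj('top',[*m,z]); print(z,((q-[310,110])*3.15).round(0))
E
```

```text
[ 0.6235 -0.0672] along 0.0647 off -0.0003
[ 0.6235 -0.0672] along 0.0649 off -0.0002
[ 0.6235 -0.0672] along 0.0647 off 0.0008
[ 0.6235 -0.0672] along 0.0649 off 0.0009
[ 0.624  -0.0676] along 0.065 off -0.0006
[ 0.624  -0.0676] along 0.0652 off -0.0006
[ 0.624  -0.0676] along 0.065 off 0.0003
[ 0.624  -0.0676] along 0.0652 off 0.0003
0.042 [361. 375.]
0.075 [375. 369.]
0.097 [385. 364.]
```

The timer is within about 1 mm of the tongue's line, 65 mm from the axis, and the arm is clear. I'm handing in.

```bash
python3 -c "
from rig import env
print(env.hand_in())"
```

```text
the job is handed in; nothing more can be done
None
```

The job is handed in, with no verdict returned: by the last picture, the timer stands at the front within about 1 mm of the tongue's line, everything on the turntable is upright, and the arm is back at its start pose clear of everything (clock 18.2 s of 61 s).

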